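# Hook out the chisel tray

## Robot

A 6-joint arm with a two-finger parallel gripper is mounted at the origin on the work surface. World frame = base frame: x ahead of the robot, y to its left, z up, the work surface at z = 0. Lengths are in mm, angles in rad, forces in N, time in s.
With the tool pointing down it reaches from about 325 to 925 mm from the base axis. Payload 3.1 kg.
Tool frame: the origin (TCP) lies midway between the tips of the shut fingers; the grasp point (between the pads) lies 19 mm behind it; z points along the fingers, y is the line along which they close (so a half turn about z gives the same grasp; the last joint's range is limited). The gripper opens to 85 mm and grips with 20 to 120 N. Pads are 22 mm wide; open, the fingers measure 114 mm over their backs; the gripper's body (76 mm by 85 mm) begins 54 mm behind the grasp point. The pads swing forward as they close: fully open they stand 13 mm farther back than shut.
Start: joints at [-1.248, 0.217, 1.613, -0, 1.311, -0.112], TCP at [263.29, -566.849, 231.3] pointing down, gripper open.
Joint ranges: [-2.75, 2.75], [-0.78, 2.1], [0.31, 2.55], [-1.13, 4.27], [0.13, 2.63], [-2.58, 2.58]. Speed limits (rad/s): [2.79, 2.79, 3.14, 3.14, 3.14, 3.14].

## Interface

Orientations are given as a rotation vector (axis times angle).
In Python, from plant import manip gives the robot as it stands.
- The arm moves only by the tool arm_command, never from a script. Its argument "moves" is a list of rows, each a list of 3 entries, a list of its own where there are three numbers: the shift along the tool's x, y, z normalised to -1 to 1, where 1 is 150 mm, then the turn, a rotation vector about the tool's x, y, z normalised to -1 to 1, where 1 is pi rad, then the finger opening in mm, from 0 to 85.4. A call has exactly 8 rows; each row is the pose to reach, as a shift and turn from the pose commanded when the call began, along the tool's axes at that moment, turning the shorter way round; what a row does not reach only later rows make up. A row lasts 1/10 s, in which the tool goes at most 50 mm and 8.59 degrees, less where a joint would pass 70% of its speed; a pose out of reach is approached as far as the arm can. A call with a number of a shift or a turn outside -1 to 1 is refused whole. A call with a gripper value outside its range is refused whole. The fingers move at their own pace and stop on an object; "force" is the grip in N (left out, the last holds). Time passes only in rows, so rows that repeat a pose let the fingers close, or fill a call up. It gives the time, the measured TCP pose, the force, the opening and the grip force at its end, in the units of the state.
- manip.get_state(): the state, without advancing time (a new reading comes with each control period).
- manip.read_camera(name): name is "scene" or "top" or "wrist"; returns a dict with "frame" (384x512x3 uint8, blue, green, red), "z_map" (384x512 float32, mm along the optical axis (not along the pixel's ray), 0 where there is no reading), "intrinsics" (3x3 intrinsics, pixels), "R" (3x3) and "t" (3): a world point X has camera coordinates R X + t; the wrist camera has in their place "tool_from_camera" (4x4, takes a point from camera to tool coordinates, whose origin is the TCP and whose axes are the flange's). Camera axes: x right, y down, z forward; pixel columns grow to the right and rows downward; lengths in mm; the calibration is good to about 2 mm. A picture is of the moment at which its call begins: read the wrist's pose just before it.
- manip.hand_in(): hands the job in; it is judged then, once.
Trained networks look in a picture, given as the dict that the camera call returned (one of the last four; its "shot" number tells which), for a name from the list of things; names that differ only in an ending like _2 or _b are one class to them, and where a whole thing is asked for, a point or a joint stands for the part that bears it (a point fixed in the world has none). Each returns a list of dicts, best first, with "conf" (0 to 1); they miss things now and then, are a little off and sometimes report something else, mostly with a low value. They report only what shows in the picture. A call takes as long as a camera call. They do not tell look-alikes from the thing itself.
- manip.outline_of(thing, picture): "region" (384x512 bool, what is visible of it).
- manip.tip_of(thing, picture): "xyz" ([x, y, z] in mm, in the coordinates of the camera as it stood for that picture, good to about 4 mm: a listed point, or the origin of a listed thing).
The state is a dict: "time_s": time; "joint_positions": joint angles; "qd": joint speeds; "joint_efforts": joint torques, N m; "tool_pos": TCP position; "ee_rot": TCP orientation; "contact_force": force on the tool from outside, world axes, zero at the start; "ft_torque": the same for the moment, N m; "gripper_width": finger opening in mm; "grip_force": force on a finger pad.
Only numpy, scipy, OpenCV 4.12 (cv2) and the standard library are available. Lean on these libraries where they do the work, as an engineer would, in place of code of your own. Each camera call takes 0.05 s, during which the arm holds its last target. There are 200 camera calls.

## Task

Lift the pull hook off its rest, let its bent tip down into the finger hole of the chisel tray's tab, and with the hook (not the fingers) draw the tray gently out of the case until you feel it press lightly against the sprung stop hidden inside, never forcing it. Then unhook, leaving the tray resting against its stop, and lay the hook back in the notches of its rest. Leave the mallet, the gouge and the turned blank where they are.

Things in the scene. Friction and masses are not known exactly. Their poses are not given: they have to be found in the camera images.
- hook_mid (a point): Centre of the loose pull hook's handle: a plain wooden bar 100 mm long (its x) and 24 x 24 mm across, lying level; grip it across y. From its +x end an 8 mm round steel rod runs 22 mm on along x, then bends straight down (-z). z up. In all 100 g. At the start it lies in the notches of its rest.
- hook_tip (a point): Lowest end of the hook's down-turned steel tip (8 mm thick, round end), 72 mm ahead of the handle's centre along the hook's x and 59 mm below it.
- rest: Dark wooden hook rest, fixed to the bench: base 112 x 70 x 12 mm, two uprights 12 mm thick, 56 mm wide, 62 mm clear between them along x. Notch on each: 32 mm wide, floor 75 mm above the bench, cheeks to 89 mm. The handle lies along x in both notches, the steel tip hanging free beyond the +x end. Origin: centre of the underside; z up.
- rest_seat (a point): Where the centre of the hook's handle belongs when it lies in the rest: 87 mm above the bench, midway between the uprights; axes as the rest's.
- case: Wooden chisel case, fixed to the bench, 200 mm deep (x) x 224 mm wide (y) x 92 mm high, closed roof. Its front, where the tray comes out, looks to its own -x. Origin: centre of its underside; z up.
- tray: Wooden sliding tray of chisels in the case's front, above a 30 mm plinth rail. It slides level along the case's x only, out toward -x. Fully in, its origin coincides with the case's: it is out by as far as its origin lies to -x of the case's (0 to 20 mm at the start). Front board 200 mm wide, 34 to 72 mm above the bench. Sliding takes about 3 N; it stays where it is left.
- finger_hole (a point): Centre of the finger hole at the top face of the tray's pull tab, 52 mm above the bench. The tab is a level wooden tongue 8 mm thick, 60 mm wide, 45 mm long, on the tray's front. The hole is round, 20 mm across, goes right through, its centre 25 mm ahead of the front board; 44 mm of free air below. Axes as the case's (the tray is drawn to -x).
- stop: Stop bar hidden in the case, with a sprung buffer. The pose given is the case's origin, not the buffer's place: the tray meets it 70 to 120 mm out, different each time, only to be felt. From there the pull rises about 2 N per mm above the 3 N of sliding; 3 to 6 N above is a light press. Let off, the tray springs back a few mm at most and still rests on the buffer. Over 20 N on the tray harms it.
- mallet: Bystander: turned wooden mallet standing on its head (head 80 mm thick, 100 mm high; in all 200 mm high, 500 g). Origin: centre of its underside.
- gouge_mid (a point): Bystander: wooden-handled steel gouge lying on the bench, 215 mm long and 24 mm thick, 150 g; this point lies at its middle, 12 mm above the bench, its x axis pointing to the blade.
- blank: Bystander: turned wooden bowl blank, 90 mm across and 55 mm high, 250 g, standing on the bench. Origin: centre of its underside.
- hook: The pull hook as a whole; its origin and axes are those of the handle's centre above.
There are look-alikes about, which are no part of the job. Leave any blue or yellow look-alike of the rest alone.

How it is judged:
By the outcome, as a careful person would: the job done as asked, in the order asked, and still so for the second after the job is handed in, with the robot touching nothing.
It also fails if it takes over 58 s, if anything falls off the work surface, if the arm or the gripper's body presses on something with over 40 N, if the wrist force passes 120 N, or if a joint passes its speed limit or range.

## Working session

There is one attempt and no reset: what is moved stays moved. The work goes in short steps, Python scripts to look and compute and a tool call to move; the robot and the scene stay as the last step left them, time stands still between calls to the robot, and variables do not carry over. Pictures are saved under pics/ and viewed, at most 10 in all, crops included, and the job is handed in when it is done.

Besides the shell and the picture viewer there is one more tool, called after "Call:" as name(argument=value, ...) on one line, values as JSON. arm_command: Moves the arm, as the interface text tells. Scaled input: -1 to 1 covers 150 mm each way for a shift and pi rad each way for a turn. Its arguments: {"type":"object","properties":{"moves":{"type":"array"},"force":{"type":"number"}},"required":["moves"]}

```bash
mkdir -p pics
cat > h.py <<'E'
import numpy as np, cv2
from scipy.spatial.transform import Rotation as Ro
from plant import manip
def towld(p,pic,st=None):
    p=np.asarray(p,float)
    if 'R' in pic and pic.get('R') is not None: return np.asarray(pic['R']).T@(p-np.asarray(pic['t']))
    q=(np.asarray(pic['tool_from_camera'])@np.r_[p,1])[:3]
    return Ro.from_rotvec(st['ee_rot']).apply(q)+np.asarray(st['tool_pos'])
def proj(X,pic):
    c=np.asarray(pic['R'])@X+pic['t']; u=np.asarray(pic['intrinsics'])@c; return u[:2]/u[2]
E
python3 - <<'E'
from h import *
st=manip.get_state();print({k:np.round(v,3) for k,v in st.items()})
ims=[]
for n in('scene','top'):
    p=manip.read_camera(n);ims.append(p['frame'])
    print(n,np.round(p['R'].T@-p['t']),np.round(p['intrinsics']).tolist())
    for t in['hook_mid','hook_tip','rest','rest_seat','case','tray','finger_hole','mallet','gouge_mid','blank']:
        for d in manip.tip_of(t,p)[:4]:
            w=towld(d['xyz'],p);print(t,round(d['conf'],2),np.round(w),np.round(proj(w,p)))
    cv2.imwrite(f'pics/{n}0.png',p['frame'])
E
```

```text
{'time_s': np.float64(0.0), 'joint_positions': array([-1.248,  0.218,  1.615, -0.   ,  1.311, -0.112]), 'qd': array([-0.002, -0.001,  0.002, -0.   , -0.002, -0.001]), 'joint_efforts': array([ 0.0000e+00, -3.9685e+01, -3.0385e+01, -0.0000e+00,  1.0000e-02,
       -0.0000e+00]), 'tool_pos': array([ 263.017, -566.062,  229.965]), 'ee_rot': array([-3.065, -0.677,  0.   ]), 'contact_force': array([-0.215, -0.134,  0.807]), 'ft_torque': array([ 0.024,  0.024, -0.007]), 'grip_force': np.float64(0.0), 'gripper_width': np.float64(85.431)}
scene [1279.  397.  847.] [[424.0, 0.0, 259.0], [0.0, 424.0, 195.0], [0.0, 0.0, 1.0]]
hook_mid 0.81 [ 556. -271.   87.] [176. 166.]
hook_tip 0.7 [ 630. -272.   27.] [163. 197.]
rest 0.87 [ 557. -272.   -1.] [180. 189.]
rest 0.85 [ 250. -371.   -2.] [208. 130.]
rest 0.76 [ 406. -276.   -3.] [206. 161.]
rest 0.7 [ 468. -443.   -0.] [153. 157.]
rest_seat 0.92 [ 466. -445.   83.] [148. 135.]
rest_seat 0.88 [ 261. -375.   87.] [203. 109.]
rest_seat 0.83 [ 401. -270.   86.] [206. 138.]
rest_seat 0.76 [ 387. -113.   84.] [252. 150.]
case 0.79 [806.  30.   3.] [221.
[... 454 characters left out ...]
10.]
rest 0.93 [ 256. -373.    3.] [372. 274.]
rest 0.71 [ 383. -108.    2.] [287. 244.]
rest 0.65 [ 406. -271.    1.] [335. 232.]
rest_seat 0.88 [ 381. -109.   90.] [289. 241.]
rest_seat 0.65 [ 560. -274.   88.] [333. 181.]
rest_seat 0.61 [ 251. -374.   84.] [378. 273.]
rest_seat 0.6 [ 404. -275.   84.] [340. 229.]
case 0.87 [808.  27.  -1.] [236. 129.]
case 0.41 [425. 402.   2.] [134. 248.]
tray 0.56 [808.  28.  -1.] [235. 129.]
finger_hole 0.94 [683.  -3.  49.] [247. 158.]
mallet 0.96 [424. 401.   1.] [135. 248.]
gouge_mid 0.61 [ 685. -438.   11.] [371. 148.]
gouge_mid 0.37 [ 705. -165.   -0.] [293. 151.]
blank 0.74 [ 708. -163.   -1.] [292. 151.]
blank 0.3 [ 682. -437.   12.] [371. 149.]
```

Run:
```python
from h import *
a=cv2.imread('pics/scene0.png')[90:310,60:330]
cv2.imwrite('pics/s1.png',cv2.resize(a,None,fx=2.9,fy=2.7,interpolation=cv2.INTER_CUBIC))
b=cv2.imread('pics/top0.png')[90:300,180:420]
cv2.imwrite('pics/t1.png',cv2.resize(b,None,fx=2.8,fy=2.8,interpolation=cv2.INTER_CUBIC))
```

```text
(no output)
```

View pics/s1.png

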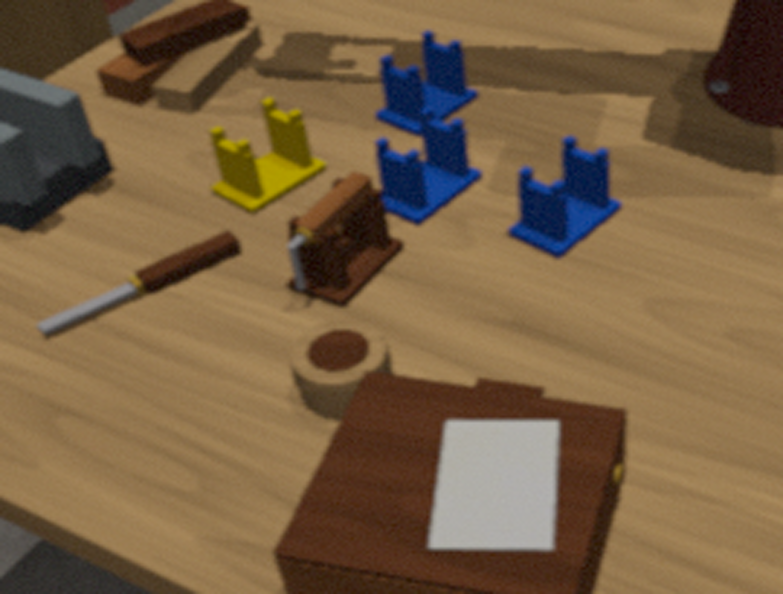

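View pics/t1.png

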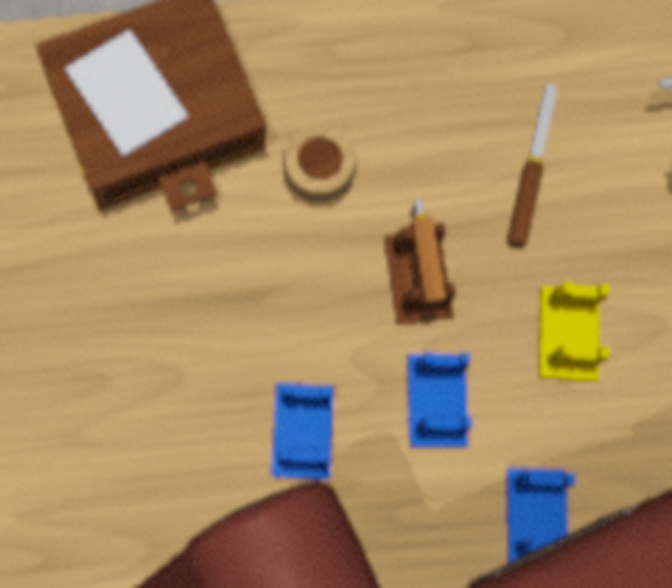

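Call:
arm_command(moves=[[[0.12,-0.1,0],[0,0,0.015],85],[[0.25,-0.2,0],[0,0,0.03],85],[[0.4,-0.32,0],[0,0,0.05],85],[[0.55,-0.44,0],[0,0,0.07],85],[[0.7,-0.56,0],[0,0,0.09],85],[[0.85,-0.68,0],[0,0,0.11],85],[[1,-0.8,0],[0,0,0.122],85],[[1,-0.8,0],[0,0,0.122],85]])

```text
time_s: 1.9
tool_pos: [349.9, -392.0, 231.2]
ee_rot: [-3.139, -0.085, -0.001]
contact_force: [0.1, 0.9, 0.3]
gripper_width: 85.1
grip_force: 0.0
```

Call:
arm_command(moves=[[[0.15,-0.1,0],[0,0,0],85],[[0.3,-0.2,0],[0,0,0],85],[[0.45,-0.3,0],[0,0,0],85],[[0.6,-0.4,0],[0,0,0],85],[[0.75,-0.5,0],[0,0,0],85],[[0.9,-0.6,0],[0,0,0],85],[[1,-0.7,0],[0,0,0],85],[[1,-0.7,0],[0,0,0],85]])

```text
time_s: 2.7
tool_pos: [494.6, -281.3, 231.3]
ee_rot: [-3.14, -0.086, -0.001]
contact_force: [-1.0, -0.6, -0.4]
gripper_width: 84.7
grip_force: 0.0
```

```bash
cat >> h.py <<'E'
def look(things,name=None,cam='wrist'):
    st=manip.get_state();p=manip.read_camera(cam)
    if name: cv2.imwrite('pics/'+name,p['frame'])
    for t in things:
        for d in manip.tip_of(t,p)[:3]:
            if d['conf']>.4: print(t,round(d['conf'],2),np.round(towld(d['xyz'],p,st),1))
    return st,p
def show():
    s=manip.get_state();R=Ro.from_rotvec(s['ee_rot']).as_matrix()
    print('t',round(float(s['time_s']),2),'pos',np.round(s['tool_pos'],1),'yaw',round(np.degrees(np.arctan2(R[1,0],R[0,0])),2),'F',np.round(s['contact_force'],1),'w',np.round(s['gripper_width'],1),'g',np.round(s['grip_force'],1))
    return s
def go(x,y,z,yaw=None):
    s=manip.get_state();R=Ro.from_rotvec(s['ee_rot']);d=np.array([x,y,z])-s['tool_pos']
    print('shift',np.round(R.inv().apply(d)/150,3))
    if yaw is not None: print('turn',np.round((R.inv()*Ro.from_euler('zx',[yaw,180],degrees=True)).as_rotvec()/np.pi,4))
def cloud(st,p):
    z=p['z_map'];K=p['intrinsics'];v,u=np.indices(z.shape)
    P=np.stack([(u-K[0,2])/K[0,0]*z,(v-K[1,2])/K[1,1]*z,z],-1).reshape(-1,3)
    if 'tool_from_camera' in p:
        T=p['tool_from_camera'];P=P@T[:3,:3].T+T[:3,3];P=Ro.from_rotvec(st['ee_rot']).apply(P)+st['tool_pos']
    else: P=(P-p['t'])@p['R']
    return P.reshape(*z.shape,3),z>0
E
python3 - <<'E'
from h import *
show()
st,p=look(['hook_mid','hook_tip','rest','rest_seat'],'w0.png')
print(np.round(p['tool_from_camera'],2).tolist(),np.round(p['intrinsics']).tolist())
E
```

```text
t 2.7 pos [ 494.6 -281.3  231.3] yaw 3.12 F [-1.  -0.6 -0.4] w 84.7 g 0.0
hook_mid 0.59 [ 556.4 -272.2   86.1]
hook_tip 0.56 [ 626.2 -266.7   27.3]
rest 0.97 [ 253.9 -370.5    1.2]
rest 0.83 [ 466.3 -443.9   -1.8]
rest 0.76 [ 384.7 -105.4   -1.6]
rest_seat 0.96 [ 466.5 -445.4   85.3]
rest_seat 0.73 [ 384.  -106.1   86.8]
rest_seat 0.69 [ 401.3 -275.    86.8]
[[0.0, -0.95, -0.3, 76.98], [1.0, 0.0, 0.0, 0.56], [-0.0, -0.3, 0.95, -142.4], [0.0, 0.0, 0.0, 1.0]] [[339.0, 0.0, 258.0], [0.0, 339.0, 189.0], [0.0, 0.0, 1.0]]
```

View pics/w0.png

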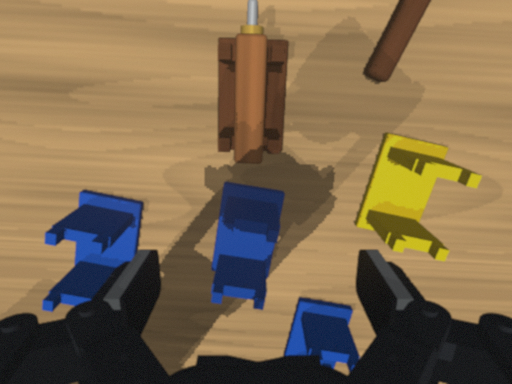

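```bash
cat >> h.py <<'E'
def top_rect(P,ok,c,zr,r=80):
    m=ok&(P[...,2]>zr[0])&(P[...,2]<zr[1])&(np.hypot(P[...,0]-c[0],P[...,1]-c[1])<r)
    Q=P[m]; (cx,cy),(w,h),a=cv2.minAreaRect(Q[:,:2].astype(np.float32))
    if w<h:a+=90
    a=(a+90)%180-90
    print('n',m.sum(),'c',round(cx,1),round(cy,1),'size',round(w,1),round(h,1),'ang',round(a,2),'z',np.round(np.median(Q[:,2]),1))
E
python3 - <<'E'
from h import *
for cam in('wrist','top','scene'):
    st,p=look([],None,cam);P,ok=cloud(st,p)
    for zr in((93,110),(6,20)): 
        try: top_rect(P,ok,(556,-272),zr)
        except Exception as e: print(e)
go(556,-272,150,3)
E
```

```text
n 4090 c 560.2 -271.2 size 106.2 24.0 ang 1.1 z 98.5
n 2762 c 558.2 -271.1 size 112.0 70.1 ang 1.17 z 11.6
n 69 c 598.7 -266.3 size 28.6 54.3 ang -34.99 z 99.1
n 123 c 575.3 -263.2 size 116.6 144.4 ang -80.93 z 11.1
n 212 c 561.5 -272.6 size 105.8 25.8 ang 0.28 z 97.4
n 368 c 559.1 -272.1 size 114.7 72.2 ang 1.29 z 11.0
shift [ 0.426 -0.052  0.542]
turn [0.0001 0.     0.0327]
```

```bash
sed -i "s/from_euler('zx'/from_euler('ZX'/" h.py
python3 - <<'E'
from h import *
go(557.5,-271.2,130,1.1)
E
```

```text
shift [ 0.436 -0.057  0.676]
turn [0.0001 0.     0.0099]
```

Call:
arm_command(moves=[[[0.06,-0.01,0.1],[0,0,0],75],[[0.14,-0.02,0.2],[0,0,0.004],70],[[0.22,-0.03,0.33],[0,0,0.006],70],[[0.3,-0.04,0.45],[0,0,0.008],70],[[0.37,-0.05,0.57],[0,0,0.01],70],[[0.436,-0.057,0.65],[0,0,0.01],70],[[0.436,-0.057,0.676],[0,0,0.01],70],[[0.436,-0.057,0.676],[0,0,0.01],70]])

```text
time_s: 3.9
tool_pos: [557.6, -269.9, 128.7]
ee_rot: [-3.14, -0.032, 0.003]
contact_force: [-0.3, 0.0, 0.1]
gripper_width: 70.0
grip_force: 0.0
```

Run:
```python
from h import *
show()
st,p=look(['hook_mid','hook_tip']);P,ok=cloud(st,p)
top_rect(P,ok,(556,-272),(93,110)); top_rect(P,ok,(556,-272),(6,20))
go(557.5,-271.2,67,1.1)
```

```text
t 3.9 pos [ 557.6 -269.9  128.7] yaw 1.18 F [-0.3  0.   0.1] w 70.0 g 0.0
hook_mid 0.92 [ 558.3 -271.9   89.4]
hook_tip 0.76 [ 629.8 -266.8   29.2]
n 7367 c 560.6 -271.4 size 105.7 24.1 ang 1.1 z 98.5
n 3893 c 559.4 -271.3 size 109.4 70.2 ang 1.18 z 11.6
shift [-0.007  0.002  0.427]
turn [ 0.0003 -0.0004  0.0002]
```

Call:
arm_command(moves=[[[0,0.003,0.1],[0,0,0],70],[[0,0.003,0.2],[0,0,0],70],[[0,0.003,0.3],[0,0,0],70],[[0,0.003,0.38],[0,0,0],70],[[0,0.003,0.42],[0,0,0],70],[[0,0.003,0.42],[0,0,0],50],[[0,0.003,0.42],[0,0,0],32],[[0,0.003,0.42],[0,0,0],28]], force=110)

```text
time_s: 4.85
tool_pos: [558.8, -271.2, 67.8]
ee_rot: [3.141, 0.032, 0.002]
contact_force: [0.9, -0.7, 0.3]
gripper_width: 28.3
grip_force: 0.0
```

Call:
arm_command(moves=[[[0,0,0],[0,0,0],26],[[0,0,0],[0,0,0],24],[[0,0,0],[0,0,0],22],[[0,0,0],[0,0,0],20],[[0,0,0],[0,0,0],18],[[0,0,0],[0,0,0],15],[[0,0,0],[0,0,0],15],[[0,0,0],[0,0,0],15]])

```text
time_s: 5.65
tool_pos: [558.7, -271.2, 68.0]
ee_rot: [3.141, 0.032, 0.002]
contact_force: [-1.3, 0.4, 5.1]
gripper_width: 22.7
grip_force: 107.6
```

Run:
```python
from h import *
show()
```

```text
t 5.65 pos [ 558.7 -271.2   68. ] yaw 1.15 F [-1.3  0.4  5.1] w 22.7 g 107.6
```

Call:
arm_command(moves=[[[0,0,-0.03],[0,0,0],15],[[0,0,-0.1],[0,0,0],15],[[0,0,-0.2],[0,0,0],15],[[0,0,-0.3],[0,0,0],15],[[0,0,-0.4],[0,0,0],15],[[0,0,-0.5],[0,0,0],15],[[0,0,-0.6],[0,0,0],15],[[0,0,-0.6],[0,0,0],15]])

```text
time_s: 6.45
tool_pos: [560.1, -272.0, 160.8]
ee_rot: [3.138, 0.032, 0.009]
contact_force: [0.1, -1.0, -1.1]
gripper_width: 22.8
grip_force: 107.6
```

Call:
arm_command(moves=[[[0,-0.08,0],[0,0,-0.01],15],[[0,-0.2,0],[0,0,-0.02],15],[[0,-0.36,0],[0,0,-0.035],15],[[0,-0.52,0],[0,0,-0.05],15],[[0,-0.68,0],[0,0,-0.065],15],[[0,-0.84,0],[0,0,-0.08],15],[[0,-0.95,0],[0,0,-0.09],15],[[0,-1,0],[0,0,-0.09],15]])

```text
time_s: 7.25
tool_pos: [554.0, -118.2, 155.8]
ee_rot: [-3.104, -0.478, 0.003]
contact_force: [-0.1, 0.1, -1.2]
gripper_width: 22.3
grip_force: 107.7
```

Run:
```python
from h import *
s=show()
st,p=look(['hook_mid','hook_tip','finger_hole','case','tray'],'w1.png');P,ok=cloud(st,p)
for zr in((86,98),): top_rect(P,ok,(807,28),zr,200)
top_rect(P,ok,(683,-4),(46,58),60)
go(565,-45,158,17)
```

```text
t 7.25 pos [ 554.  -118.2  155.8] yaw 17.52 F [-0.1  0.1 -1.2] w 22.3 g 107.7
hook_mid 0.75 [ 551.8 -118.9  173. ]
hook_tip 0.58 [620.2 -95.  116. ]
n 0 c 0.0 0.0 size 0.0 0.0 ang 0.0 z nan
n 0 c 0.0 0.0 size 0.0 0.0 ang 0.0 z nan
shift [ 0.214 -0.469 -0.007]
turn [ 0.0002 -0.      0.0016]
  return _methods._mean(a, axis=axis, dtype=dtype,
  ret = ret.dtype.type(ret / rcount)
```

View pics/w1.png

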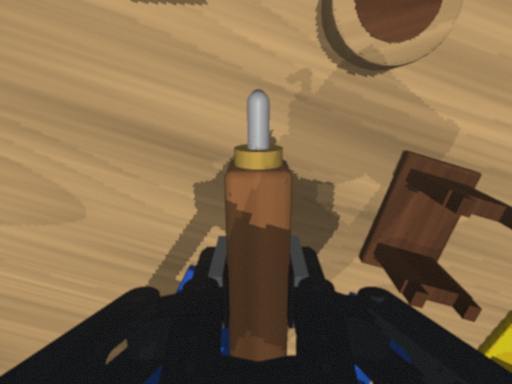

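Call:
arm_command(moves=[[[0.05,-0.08,0],[0,0,0],15],[[0.1,-0.16,0],[0,0,0],15],[[0.16,-0.26,0],[0,0,0],15],[[0.22,-0.34,0],[0,0,0],15],[[0.28,-0.42,0],[0,0,0],15],[[0.3,-0.46,0],[0,0,0],15],[[0.3,-0.46,0],[0,0,0],15],[[0.3,-0.46,0],[0,0,0],15]])

```text
time_s: 8.35
tool_pos: [577.3, -41.5, 156.8]
ee_rot: [3.105, 0.475, -0.001]
contact_force: [0.9, -0.5, -0.3]
gripper_width: 22.4
grip_force: 107.8
```

Run:
```python
from h import *
s=show()
st,p=look(['hook_mid','hook_tip','finger_hole','case','tray'],'w2.png');P,ok=cloud(st,p)
top_rect(P,ok,(683,-4),(47,57),45)
st,p=look(['case','finger_hole'],None,'scene');P,ok=cloud(st,p)
top_rect(P,ok,(807,28),(86,98),200)
st,p=look(['case','finger_hole'],None,'top');P,ok=cloud(st,p)
top_rect(P,ok,(807,28),(84,100),200)
```

```text
t 8.35 pos [577.3 -41.5 156.8] yaw 17.38 F [ 0.9 -0.5 -0.3] w 22.4 g 107.8
hook_mid 0.89 [576.4 -43.3 176.9]
hook_tip 0.88 [643.3 -18.7 115.7]
finger_hole 0.88 [686.2  -2.5  55.5]
n 4091 c 683.9 -3.4 size 33.2 60.0 ang -74.41 z 51.7
case 0.9 [801.8  29.1   2.3]
finger_hole 0.43 [679.4  -0.7  55. ]
n 7341 c 808.5 29.2 size 202.9 225.1 ang -74.88 z 91.1
case 0.75 [8.076e+02 2.620e+01 3.000e-01]
finger_hole 0.46 [ 6.849e+02 -5.000e-01  5.300e+01]
n 3245 c 808.6 30.1 size 202.5 224.4 ang -74.57 z 92.5
```

View pics/w2.png

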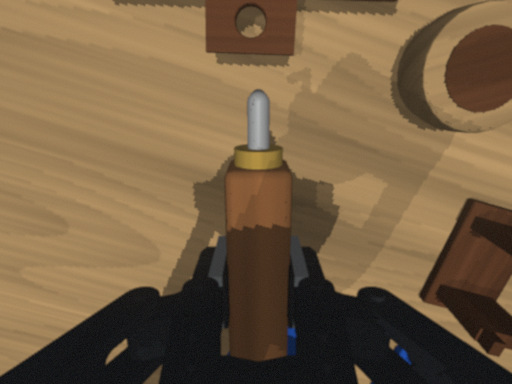

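```bash
cat >> h.py <<'E'
def hole(st,p,c=(685,-3)):
    P,ok=cloud(st,p);z=P[...,2]
    tab=(ok&(abs(z-52)<4)&(np.hypot(P[...,0]-c[0],P[...,1]-c[1])<40)).astype(np.uint8)
    n,l,s,ct=cv2.connectedComponentsWithStats(1-tab)
    K=p['intrinsics'];T=p['tool_from_camera'];R=Ro.from_rotvec(st['ee_rot'])
    for i in range(1,n):
        if 200<s[i,4]<3000:
            u=ct[i];d=R.apply(T[:3,:3]@[(u[0]-K[0,2])/K[0,0],(u[1]-K[1,2])/K[1,1],1]);o=R.apply(T[:3,3])+st['tool_pos']
            h=o+d*(52-o[2])/d[2]; print('hole px',np.round(u,1),'area',s[i,4],np.round(h,1))
    m=ok&(z>st['tool_pos'][2]+15); v,u=np.indices(z.shape); m&=(v<140)&(abs(u-258)<14)
    if m.any():
        Q=P[m];a=np.radians(15.4);ax=Q@[np.cos(a),np.sin(a),0]
        E=Q[ax>ax.max()-12];print('rod end max ax: far pt',np.round(Q[ax.argmax()],1),'mean end',np.round(E.mean(0),1),'ztop',np.round(np.percentile(Q[:,2],95),1))
E
python3 - <<'E'
from h import *
s=show();st,p=look([]);hole(st,p)
P,ok=cloud(st,p)
m=ok&(P[...,2]>s['tool_pos'][2]+10);v,u=np.indices(m.shape);m&=(abs(u-258)<45)&(v<240)
Q=P[m]-s['tool_pos'];Q=Ro.from_rotvec(s['ee_rot']).inv().apply(Q)
for lo,hi in((-30,0),(0,20),(30,48),(55,80)):
    q=Q[(Q[:,0]>lo)&(Q[:,0]<hi)];print(lo,len(q),np.round(np.percentile(q,[2,50,98],axis=0),1).tolist() if len(q) else '')
E
```

```text
t 8.95 pos [577.4 -41.6 156.9] yaw 17.34 F [ 0.1 -0.4 -0.9] w 22.4 g 107.8
hole px [249.7  20.8] area 748 [687.   -2.6  52. ]
rod end max ax: far pt [648.7 -21.  177.6] mean end [642.6 -22.  178.6] ztop 180.2
-30 0 
0 0 
30 3414 [[30.4, -10.5, -31.8], [39.7, 0.9, -30.5], [47.8, 12.0, -27.2]]
55 1193 [[55.4, -3.1, -23.5], [64.6, 0.8, -21.9], [73.6, 4.4, -19.4]]
```

Run:
```python
from h import *
go(618.5,-20.8,140,15.4)
```

```text
shift [ 0.303 -0.051  0.113]
turn [ 0.     -0.      0.0108]
```

Call:
arm_command(moves=[[[0.05,-0.01,0.02],[0,0,0.002],15],[[0.12,-0.02,0.04],[0,0,0.004],15],[[0.18,-0.03,0.06],[0,0,0.006],15],[[0.24,-0.04,0.08],[0,0,0.008],15],[[0.29,-0.05,0.1],[0,0,0.01],15],[[0.303,-0.051,0.113],[0,0,0.011],15],[[0.303,-0.051,0.113],[0,0,0.011],15],[[0.303,-0.051,0.113],[0,0,0.011],15]])

```text
time_s: 9.8
tool_pos: [618.3, -20.7, 139.7]
ee_rot: [-3.113, -0.42, 0.001]
contact_force: [-0.6, 0.9, -2.3]
gripper_width: 22.4
grip_force: 107.8
```

Run:
```python
from h import *
s=show();st,p=look(['hook_tip','finger_hole']);hole(st,p)
im=p['frame'];cv2.imwrite('pics/w3.png',cv2.resize(im[0:220,150:370],None,fx=2.7,fy=2.7))
go(618.5,-20.8,77,15.4)
```

```text
t 9.8 pos [618.3 -20.7 139.7] yaw 15.38 F [-0.6  0.9 -2.3] w 22.4 g 107.8
hook_tip 0.79 [686.5  -0.9 100.8]
finger_hole 0.88 [686.8  -5.5  49.6]
rod end max ax: far pt [689.9  -1.1 160.2] mean end [684.1  -3.3 161.4] ztop 163.0
shift [ 0.001 -0.     0.421]
turn [ 0.     -0.     -0.0002]
```

View pics/w3.png

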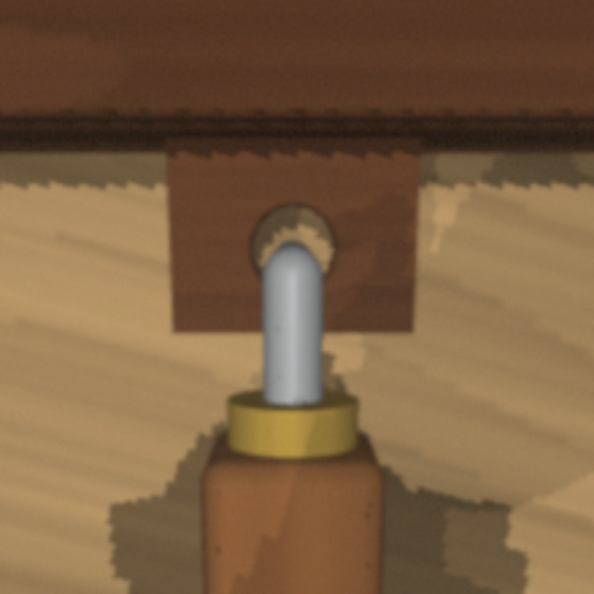

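Call:
arm_command(moves=[[[0.006,0,0.06],[0,0,0],15],[[0.006,0,0.12],[0,0,0],15],[[0.006,0,0.18],[0,0,0],15],[[0.006,0,0.24],[0,0,0],15],[[0.006,0,0.29],[0,0,0],15],[[0.006,0,0.32],[0,0,0],15],[[0.006,0,0.34],[0,0,0],15],[[0.006,0,0.34],[0,0,0],15]])

```text
time_s: 10.75
tool_pos: [619.1, -20.4, 88.4]
ee_rot: [-3.113, -0.42, 0.001]
contact_force: [-0.3, -0.3, -1.7]
gripper_width: 22.3
grip_force: 107.8
```

Run:
```python
from h import *
s=show();st,p=look(['hook_tip','finger_hole','hook_mid'])
P,ok=cloud(st,p)
im=p['frame'];cv2.imwrite('pics/w4.png',cv2.resize(im[0:220,150:370],None,fx=2.7,fy=2.7))
```

```text
t 10.75 pos [619.1 -20.4  88.4] yaw 15.37 F [-0.3 -0.3 -1.7] w 22.3 g 107.8
hook_tip 0.65 [685.9  -2.7  47. ]
hook_mid 0.73 [615.4 -19.8 105.8]
```

View pics/w4.png

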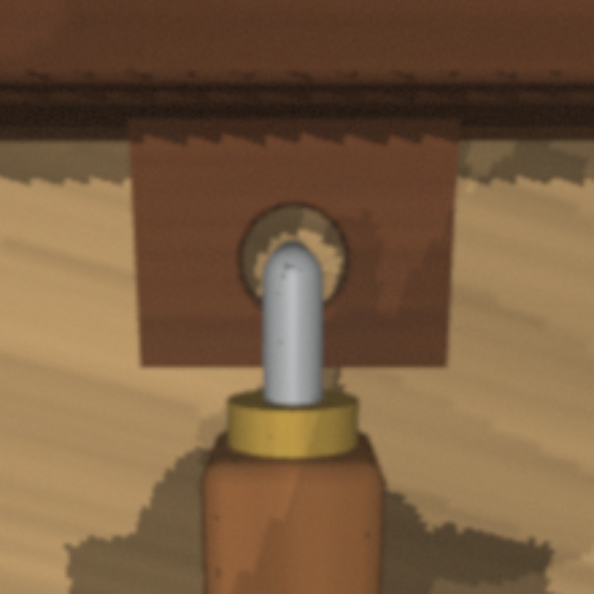

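Call:
arm_command(moves=[[[0,0,0.015],[0,0,0],15],[[0,0,0.03],[0,0,0],15],[[0,0,0.045],[0,0,0],15],[[0,0,0.06],[0,0,0],15],[[0,0,0.07],[0,0,0],15],[[0,0,0.08],[0,0,0],15],[[0,0,0.08],[0,0,0],15],[[0,0,0.08],[0,0,0],15]])

```text
time_s: 11.75
tool_pos: [619.4, -20.4, 76.9]
ee_rot: [-3.113, -0.42, 0.0]
contact_force: [0.0, 0.4, -1.0]
gripper_width: 22.4
grip_force: 107.8
```

Call:
arm_command(moves=[[[-0.01,0,0],[0,0,0],15],[[-0.03,0,0],[0,0,0],15],[[-0.05,0,0],[0,0,0],15],[[-0.07,0,0],[0,0,0],15],[[-0.09,0,0],[0,0,0],15],[[-0.11,0,0],[0,0,0],15],[[-0.13,0,0],[0,0,0],15],[[-0.15,0,0],[0,0,0],15]])

```text
time_s: 12.55
tool_pos: [597.8, -26.4, 77.2]
ee_rot: [3.113, 0.42, 0.001]
contact_force: [2.7, 0.8, -2.8]
gripper_width: 22.6
grip_force: 107.8
```

```bash
cat >> h.py <<'E'
def pull(n=6):
    a=np.radians(15.4);f=[]
    for i in range(n):
        manip.read_camera('wrist');s=manip.get_state();f.append(np.asarray(s['contact_force']))
    F=np.mean(f,0);print('pull',round(F@[np.cos(a),np.sin(a),0],2),'side',round(F@[-np.sin(a),np.cos(a),0],2),'z',round(F[2],2),'sd',np.round(np.std(f,0),2)); return show()
E
python3 - <<'E'
from h import *
pull()
E
```

```text
pull 1.61 side 0.07 z -0.31 sd [0.74 0.44 0.47]
t 12.85 pos [597.4 -26.5  77. ] yaw 15.37 F [ 0.6  0.5 -1.1] w 22.2 g 107.8
```

Call:
arm_command(moves=[[[-0.03,0,0],[0,0,0],15],[[-0.06,0,0],[0,0,0],15],[[-0.1,0,0],[0,0,0],15],[[-0.14,0,0],[0,0,0],15],[[-0.18,0,0],[0,0,0],15],[[-0.22,0,0],[0,0,0],15],[[-0.25,0,0],[0,0,0],15],[[-0.27,0,0],[0,0,0],15]])

```text
time_s: 13.65
tool_pos: [558.2, -37.3, 77.0]
ee_rot: [3.113, 0.42, 0.0]
contact_force: [3.3, 0.1, -0.9]
gripper_width: 22.6
grip_force: 107.8
```

Run:
```python
from h import *
pull(2)
st,p=look(['hook_tip','finger_hole','hook_mid'],'w5.png')
```

```text
pull 1.71 side 0.18 z -0.17 sd [0.6  0.22 0.44]
t 13.75 pos [557.9 -37.3  77. ] yaw 15.37 F [ 1.   0.9 -0.6] w 22.2 g 107.9
hook_tip 0.8 [623.3 -16.2  36.2]
hook_mid 0.91 [554.8 -36.4 100.3]
```

View pics/w5.png

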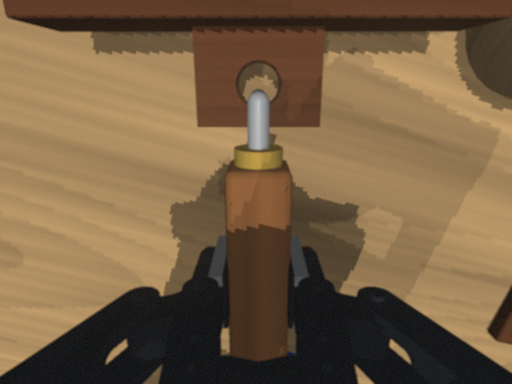

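Call:
arm_command(moves=[[[-0.01,0,0],[0,0,0],15],[[-0.02,0,0],[0,0,0],15],[[-0.03,0,0],[0,0,0],15],[[-0.04,0,0],[0,0,0],15],[[-0.05,0,0],[0,0,0],15],[[-0.06,0,0],[0,0,0],15],[[-0.067,0,0],[0,0,0],15],[[-0.073,0,0],[0,0,0],15]])

```text
time_s: 14.75
tool_pos: [547.9, -40.0, 77.0]
ee_rot: [-3.113, -0.42, 0.0]
contact_force: [2.9, 2.1, -3.5]
gripper_width: 22.6
grip_force: 107.7
```

Call:
arm_command(moves=[[[-0.004,0,0],[0,0,0],15],[[-0.008,0,0],[0,0,0],15],[[-0.012,0,0],[0,0,0],15],[[-0.016,0,0],[0,0,0],15],[[-0.02,0,0],[0,0,0],15],[[-0.024,0,0],[0,0,0],15],[[-0.028,0,0],[0,0,0],15],[[-0.03,0,0],[0,0,0],15]])

```text
time_s: 15.55
tool_pos: [543.7, -41.2, 77.0]
ee_rot: [-3.113, -0.42, 0.0]
contact_force: [2.2, 1.3, -3.4]
gripper_width: 22.7
grip_force: 107.7
```

Sliding level ≈3 N. Continue in small steps, one at a time.

Call:
arm_command(moves=[[[-0.004,0,0],[0,0,0],15],[[-0.008,0,0],[0,0,0],15],[[-0.012,0,0],[0,0,0],15],[[-0.016,0,0],[0,0,0],15],[[-0.02,0,0],[0,0,0],15],[[-0.024,0,0],[0,0,0],15],[[-0.028,0,0],[0,0,0],15],[[-0.03,0,0],[0,0,0],15]])

```text
time_s: 16.35
tool_pos: [539.4, -42.4, 77.0]
ee_rot: [3.113, 0.42, 0.0]
contact_force: [2.6, 1.4, -1.9]
gripper_width: 22.5
grip_force: 107.7
```

Call:
arm_command(moves=[[[-0.004,0,0],[0,0,0],15],[[-0.008,0,0],[0,0,0],15],[[-0.012,0,0],[0,0,0],15],[[-0.016,0,0],[0,0,0],15],[[-0.02,0,0],[0,0,0],15],[[-0.024,0,0],[0,0,0],15],[[-0.028,0,0],[0,0,0],15],[[-0.03,0,0],[0,0,0],15]])

```text
time_s: 17.15
tool_pos: [535.0, -43.6, 77.0]
ee_rot: [-3.113, -0.42, -0.0]
contact_force: [2.7, 1.7, -1.7]
gripper_width: 22.4
grip_force: 107.7
```

Call:
arm_command(moves=[[[-0.004,0,0],[0,0,0],15],[[-0.008,0,0],[0,0,0],15],[[-0.012,0,0],[0,0,0],15],[[-0.016,0,0],[0,0,0],15],[[-0.02,0,0],[0,0,0],15],[[-0.024,0,0],[0,0,0],15],[[-0.028,0,0],[0,0,0],15],[[-0.03,0,0],[0,0,0],15]])

```text
time_s: 17.95
tool_pos: [530.7, -44.8, 77.0]
ee_rot: [3.113, 0.42, 0.0]
contact_force: [2.9, 1.7, -1.1]
gripper_width: 22.5
grip_force: 107.7
```

Call:
arm_command(moves=[[[-0.004,0,0],[0,0,0],15],[[-0.008,0,0],[0,0,0],15],[[-0.012,0,0],[0,0,0],15],[[-0.016,0,0],[0,0,0],15],[[-0.02,0,0],[0,0,0],15],[[-0.024,0,0],[0,0,0],15],[[-0.028,0,0],[0,0,0],15],[[-0.03,0,0],[0,0,0],15]])

```text
time_s: 18.75
tool_pos: [526.3, -46.0, 77.0]
ee_rot: [3.113, 0.42, -0.0]
contact_force: [1.5, 1.2, -2.4]
gripper_width: 22.5
grip_force: 107.7
```

Call:
arm_command(moves=[[[-0.004,0,0],[0,0,0],15],[[-0.008,0,0],[0,0,0],15],[[-0.012,0,0],[0,0,0],15],[[-0.016,0,0],[0,0,0],15],[[-0.02,0,0],[0,0,0],15],[[-0.024,0,0],[0,0,0],15],[[-0.028,0,0],[0,0,0],15],[[-0.03,0,0],[0,0,0],15]])

```text
time_s: 19.55
tool_pos: [523.6, -47.0, 77.3]
ee_rot: [3.113, 0.42, 0.006]
contact_force: [6.5, 3.2, -4.3]
gripper_width: 22.6
grip_force: 107.8
```

Run:
```python
from h import *
pull(6)
```

```text
pull 6.75 side 0.96 z -5.21 sd [0.39 0.32 0.6 ]
t 19.85 pos [523.6 -47.   77.2] yaw 15.35 F [ 6.3  3.  -5.8] w 22.7 g 107.8
```

Call:
arm_command(moves=[[[-0.002,0,0],[0,0,0],15],[[-0.004,0,0],[0,0,0],15],[[-0.005,0,0],[0,0,0],15],[[-0.005,0,0],[0,0,0],15],[[-0.005,0,0],[0,0,0],15],[[-0.005,0,0],[0,0,0],15],[[-0.005,0,0],[0,0,0],15],[[-0.005,0,0],[0,0,0],15]])

```text
time_s: 20.65
tool_pos: [523.3, -47.2, 77.4]
ee_rot: [3.113, 0.419, 0.007]
contact_force: [6.9, 3.1, -4.9]
gripper_width: 22.4
grip_force: 107.8
```

Run:
```python
from h import *
pull(5)
```

```text
pull 7.58 side 1.03 z -5.18 sd [0.61 0.55 0.28]
t 20.9 pos [523.3 -47.2  77.4] yaw 15.35 F [ 7.6  3.1 -5.1] w 22.3 g 107.8
```

Call:
arm_command(moves=[[[0.006,0,0],[0,0,0],15],[[0.012,0,0],[0,0,0],15],[[0.02,0,0],[0,0,0],15],[[0.028,0,0],[0,0,0],15],[[0.036,0,0],[0,0,0],15],[[0.044,0,0],[0,0,0],15],[[0.05,0,0],[0,0,0],15],[[0.05,0,0],[0,0,0],15]])

```text
time_s: 21.7
tool_pos: [528.3, -45.4, 76.7]
ee_rot: [-3.113, -0.42, 0.001]
contact_force: [0.5, -0.1, -0.7]
gripper_width: 22.4
grip_force: 108.2
```

Run:
```python
from h import *
pull(3)
st,p=look([])
im=p['frame'];cv2.imwrite('pics/w6.png',cv2.resize(im[0:220,150:370],None,fx=2.7,fy=2.7))
```

```text
pull -0.71 side -0.27 z -0.77 sd [0.4  0.16 0.27]
t 21.85 pos [528.4 -45.4  76.9] yaw 15.38 F [-0.6 -0.7 -0.9] w 22.5 g 108.2
```

View pics/w6.png

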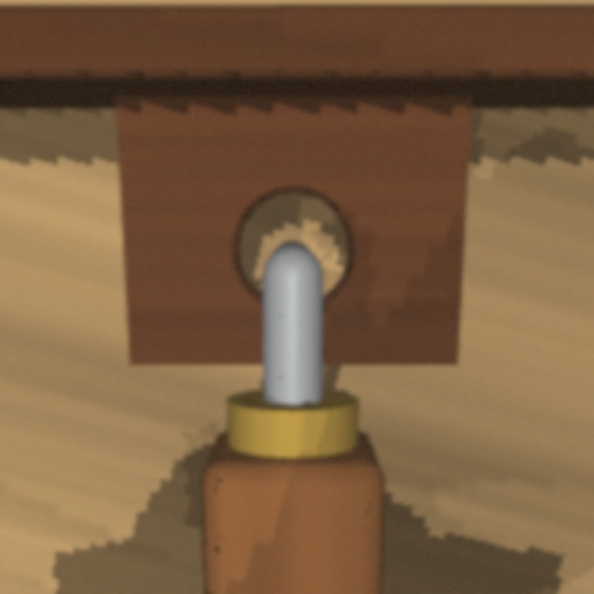

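Call:
arm_command(moves=[[[0.012,0,0],[0,0,0],15],[[0.012,0,-0.03],[0,0,0],15],[[0.012,0,-0.08],[0,0,0],15],[[0.012,0,-0.16],[0,0,0],15],[[0.012,0,-0.26],[0,0,0],15],[[0.012,0,-0.38],[0,0,0],15],[[0.012,0,-0.48],[0,0,0],15],[[0.012,0,-0.54],[0,0,0],15]])

```text
time_s: 22.7
tool_pos: [531.6, -45.2, 160.8]
ee_rot: [3.112, 0.42, 0.006]
contact_force: [-0.5, 0.1, -0.3]
gripper_width: 22.7
grip_force: 108.2
```

Run:
```python
from h import *
s=show();st,p=look(['finger_hole','hook_mid','hook_tip']);hole(st,p,(600,-25))
go(557.5,-271.2,160,1.15)
```

```text
t 22.7 pos [531.6 -45.2 160.8] yaw 15.37 F [-0.5  0.1 -0.3] w 22.7 g 108.2
finger_hole 0.73 [597.4 -24.7  50.9]
hook_mid 0.65 [529.2 -44.7 179.6]
hook_tip 0.67 [598.7 -23.6 117.1]
rod end max ax: far pt [603.4 -26.3 181.8] mean end [597.4 -27.8 182.9] ztop 184.4
shift [-0.224  1.503 -0.013]
turn [ 0.    -0.     0.079]
```

Call:
arm_command(moves=[[[-0.02,0.1,0],[0,0,0.01],15],[[-0.04,0.24,0],[0,0,0.02],15],[[-0.06,0.4,0],[0,0,0.03],15],[[-0.08,0.56,0],[0,0,0.045],15],[[-0.1,0.72,0],[0,0,0.06],15],[[-0.12,0.86,0],[0,0,0.07],15],[[-0.12,0.97,0],[0,0,0.079],15],[[-0.12,1,0],[0,0,0.079],15]])

```text
time_s: 23.7
tool_pos: [552.6, -196.5, 157.2]
ee_rot: [3.141, 0.027, -0.001]
contact_force: [0.1, -0.3, -0.7]
gripper_width: 22.4
grip_force: 108.2
```

Run:
```python
from h import *
show();go(558.7,-271.2,160,1.15)
```

```text
t 23.7 pos [ 552.6 -196.5  157.2] yaw 0.98 F [ 0.1 -0.3 -0.7] w 22.4 g 108.2
shift [ 0.032  0.498 -0.019]
turn [ 0.      0.0002 -0.0009]
```

Call:
arm_command(moves=[[[0.005,0.06,0],[0,0,0],15],[[0.01,0.15,0],[0,0,0],15],[[0.016,0.25,0],[0,0,0],15],[[0.022,0.35,0],[0,0,0],15],[[0.028,0.44,0],[0,0,0],15],[[0.032,0.49,0],[0,0,-0.001],15],[[0.032,0.498,0],[0,0,-0.001],15],[[0.032,0.498,0],[0,0,-0.001],15]])

```text
time_s: 24.5
tool_pos: [558.9, -269.0, 157.8]
ee_rot: [-3.141, -0.036, 0.0]
contact_force: [-0.3, 0.1, -0.1]
gripper_width: 22.2
grip_force: 108.2
```

Run:
```python
from h import *
s=show();st,p=look(['hook_mid','rest','rest_seat']);P,ok=cloud(st,p)
zc=s['tool_pos'][2]+19
top_rect(P,ok,(558,-271),(zc+7,zc+20));top_rect(P,ok,(558,-271),(6,20))
go(558.7,-271.2,90,1.15)
```

```text
t 24.5 pos [ 558.9 -269.   157.8] yaw 1.31 F [-0.3  0.1 -0.1] w 22.2 g 108.2
hook_mid 0.8 [ 555.7 -270.9  174.7]
rest 0.88 [ 4.681e+02 -4.458e+02  4.000e-01]
rest_seat 0.97 [ 464.1 -443.9   86.2]
n 13869 c 569.5 -268.4 size 86.1 47.2 ang 19.51 z 188.4
n 1870 c 558.7 -271.3 size 110.9 70.2 ang 1.04 z 11.5
shift [-0.002  0.019  0.452]
turn [-0.0001  0.0001  0.0012]
```

Call:
arm_command(moves=[[[0,0.013,0.05],[0,0,0.001],15],[[0,0.013,0.12],[0,0,0.001],15],[[0,0.013,0.2],[0,0,0.001],15],[[0,0.013,0.28],[0,0,0.001],15],[[0,0.013,0.35],[0,0,0.001],15],[[0,0.013,0.41],[0,0,0.001],15],[[0,0.013,0.44],[0,0,0.001],15],[[0,0.013,0.44],[0,0,0.001],15]])

```text
time_s: 25.5
tool_pos: [558.4, -270.5, 90.8]
ee_rot: [-3.14, -0.032, 0.003]
contact_force: [-0.7, 0.3, -0.9]
gripper_width: 22.6
grip_force: 108.2
```

Run:
```python
from h import *
s=show();st,p=look(['hook_mid']);P,ok=cloud(st,p)
top_rect(P,ok,(558,-271),(6,20))
go(558.7,-271.2,68.5,1.15)
```

```text
t 25.5 pos [ 558.4 -270.5   90.8] yaw 1.15 F [-0.7  0.3 -0.9] w 22.6 g 108.2
hook_mid 0.63 [ 557.7 -269.1  108.9]
n 3598 c 568.5 -271.1 size 91.2 70.4 ang 0.98 z 11.6
shift [-0.004  0.001  0.158]
turn [ 0.0001 -0.0002 -0.    ]
```

Call:
arm_command(moves=[[[0,0.002,0.03],[0,0,0],15],[[0,0.002,0.06],[0,0,0],15],[[0,0.002,0.09],[0,0,0],15],[[0,0.002,0.115],[0,0,0],15],[[0,0.002,0.135],[0,0,0],15],[[0,0.002,0.146],[0,0,0],15],[[0,0.002,0.15],[0,0,0],15],[[0,0.002,0.15],[0,0,0],15]])

```text
time_s: 26.4
tool_pos: [559.1, -271.2, 69.4]
ee_rot: [-3.141, -0.032, 0.0]
contact_force: [-0.5, -0.4, -0.7]
gripper_width: 22.1
grip_force: 108.2
```

Run:
```python
from h import *
pull(3)
```

```text
pull -0.27 side -0.25 z -0.94 sd [0.33 0.41 0.71]
t 26.55 pos [ 559.2 -271.3   69.7] yaw 1.15 F [-0.2 -0.1 -1.7] w 22.5 g 108.2
```

Call:
arm_command(moves=[[[0,0,0.004],[0,0,0],15],[[0,0,0.008],[0,0,0],15],[[0,0,0.01],[0,0,0],15],[[0,0,0.01],[0,0,0],15],[[0,0,0.01],[0,0,0],15],[[0,0,0.01],[0,0,0],15],[[0,0,0.01],[0,0,0],15],[[0,0,0.01],[0,0,0],15]])

```text
time_s: 27.35
tool_pos: [559.1, -271.2, 68.1]
ee_rot: [3.141, 0.032, 0.0]
contact_force: [-0.8, 0.2, 0.5]
gripper_width: 22.6
grip_force: 108.3
```

Run:
```python
from h import *
pull(3)
```

```text
pull -0.56 side 0.67 z 0.5 sd [0.43 0.64 0.34]
t 27.5 pos [ 559.1 -271.2   68.1] yaw 1.15 F [-0.4  0.8  0.2] w 22.6 g 108.3
```

Weight just taken over by the rest. Release, then rise.

Call:
arm_command(moves=[[[0,0,0],[0,0,0],24],[[0,0,0],[0,0,0],26],[[0,0,0],[0,0,0],30],[[0,0,0],[0,0,0],38],[[0,0,0],[0,0,0],48],[[0,0,0],[0,0,0],60],[[0,0,0],[0,0,0],70],[[0,0,0],[0,0,0],70]])

```text
time_s: 28.3
tool_pos: [559.1, -271.2, 67.9]
ee_rot: [-3.141, -0.032, -0.0]
contact_force: [0.7, 0.7, -0.4]
gripper_width: 70.0
grip_force: 0.0
```

Call:
arm_command(moves=[[[0,0,-0.05],[0,0,0],70],[[0,0,-0.13],[0,0,0],70],[[0,0,-0.25],[0,0,0],70],[[0,0,-0.4],[0,0,0],70],[[0,0,-0.55],[0,0,0],70],[[0,0,-0.7],[0,0,0],70],[[0,0,-0.8],[0,0,0],70],[[0,0,-0.8],[0,0,0],70]])

```text
time_s: 29.1
tool_pos: [561.1, -272.4, 192.2]
ee_rot: [3.137, 0.032, 0.01]
contact_force: [0.6, 0.2, -0.5]
gripper_width: 69.7
grip_force: 0.0
```

Run:
```python
from h import *
show();st,p=look(['hook_mid','hook_tip'],'w7.png');P,ok=cloud(st,p)
top_rect(P,ok,(556,-272),(93,110)); top_rect(P,ok,(556,-272),(6,20))
st,p=look(['finger_hole','tray','case','blank','gouge_mid','mallet','hook_mid'],None,'top')
```

```text
t 29.1 pos [ 561.1 -272.4  192.2] yaw 1.16 F [ 0.6  0.2 -0.5] w 69.7 g 0.0
hook_mid 0.7 [ 558.4 -270.5   86. ]
hook_tip 0.75 [ 627.4 -270.3   28.3]
n 4268 c 561.5 -271.5 size 105.1 24.0 ang 1.17 z 98.5
n 2922 c 558.9 -271.3 size 110.7 70.1 ang 1.23 z 11.6
finger_hole 0.68 [598.5 -27.1  51.5]
tray 0.95 [717.8   4.3  -0.9]
case 0.65 [807.6  24.8  -0. ]
blank 0.56 [ 708.  -162.7    1. ]
mallet 0.67 [ 4.209e+02  4.013e+02 -1.000e-01]
```

View pics/w7.png

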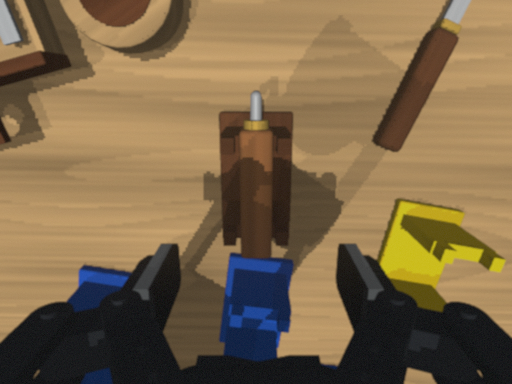

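```bash
python3 -c "
from h import *
print(manip.hand_in())"
```

```text
the job is handed in; nothing more can be done
None
```

The job is handed in. I drew the tray out about 93 mm with the hook until it pressed the stop at about 7.6 N (about 4.6 N above sliding), unhooked it there, and laid the hook back in its rest; I saw no sign that the mallet, gouge or blank had moved, and it took about 29 s.

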